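# Hang the basket on the balance and hold down its recessed tare button

### The arm

A 6-joint arm with a two-finger parallel gripper is mounted at the origin on a cart in front of the work surface, level with it; the furniture and walls round the work are solid. World frame = base frame: x ahead of the robot, y to its left, z up, the work surface at z = 0. Lengths are in m, angles in rad, forces in N, time in s.
With the tool pointing down it reaches from about 0.35 to 0.775 m from the base axis. Payload 5.5 kg.
Tool frame: the origin (TCP) lies between the finger pads; the fingertips stand 11 mm ahead of it and the grasp point (between the pads) lies 8 mm behind it (tips_ahead is the distance from the TCP to the fingertips, in m); z points along the fingers, y is the line along which they close (so a half turn about z gives the same grasp; the last joint's range is limited). The gripper opens to 85 mm and grips with 20 to 120 N. Pads are 22 mm wide; open, the fingers measure 114 mm over their backs; the gripper's body (76 mm by 85 mm) begins 54 mm behind the grasp point. The pads swing forward as they close: fully open they stand 13 mm farther back than shut.
Start: joints at [1.077, 0.313, 0.046, 1.304, 0, 1.431], TCP at [0.199, 0.539, 0.242] pointing down, gripper open.
Joint ranges: [-2.76, 2.76], [-0.86, 1.69], [-1.03, 1.26], [-2.2, 2.34], [-1.47, 1.5], [-3.14, 3.14]. Speed limits (rad/s): [2.57, 2.57, 3.14, 3.14, 3.14, 3.14].

### API

Orientations are given as a unit quaternion [w, x, y, z].
In Python, from workcell import * gives the robot as it stands. The module is installed in compiled form; this text tells all that it offers.
- The arm moves only by the tool jog_arm, never from a script. Its argument "moves" is a list of rows, each an object with "fingers": the closure, from 0 (fully open) to 1 (shut); "slide": the shift along the tool's x, y, z in mm, a list of three; "angular": the turn, a rotation vector about the tool's x, y, z in degrees, a list of three. A call has 1 to 10 rows; each row is the pose to reach, as a shift and turn from the pose commanded when the call began, along the tool's axes at that moment; what a row does not reach only later rows make up. A row lasts 1/12 s, in which the tool goes at most 41.7 mm and 7.16 degrees, less where a joint would pass 70% of its speed; a pose out of reach is approached as far as the arm can. A call with a gripper value outside its range is refused whole. The fingers move at their own pace and stop on an object; "squeeze" is the grip in N (left out, the last holds). Time passes only in rows, so rows that repeat a pose let the fingers close. It gives the time, the measured TCP pose, the force, the opening and the grip force at its end, in the units of the state.
- get_state(): the state, without advancing time (a new reading comes with each control period).
- read_camera(name): name is "side" or "top"; returns a dict with "color" (400x640x3 uint8, red, green, blue), "fovy" (degrees; the focal length in pixels is half the picture's height over the tangent of half this angle, whatever the lens; pixels are square), "cx", "cy" (the principal point, pixels), "world_from_camera" (4x4, takes a point from camera to world coordinates). Camera axes: x right, y down, z forward; pixel columns grow to the right and rows downward; lengths in m; the calibration is good to about 2 mm. A picture is of the moment at which its call begins. There is no depth.
- hand_in(): hands the job in; it is judged then, once.
Trained networks look in a picture, given as the dict that the camera call returned (one of the last four; its "shot" number tells which), for a name from the list of things; names that differ only in an ending like _2 or _b are one class to them, and where a whole thing is asked for, a point or a joint stands for the part that bears it (a point fixed in the world has none). Each returns a list of dicts, best first, with "p" (0 to 1); they miss things now and then, are a little off and sometimes report something else, mostly with a low value. They report only what shows in the picture. A call takes as long as a camera call. They do not tell look-alikes from the thing itself.
- look_for(target, picture): "point" ([column, row] in pixels, amid what is visible of it).
- tip_of(target, picture): "point" ([column, row] in pixels: a listed point, or the origin of a listed thing).
The state is a dict: "clock": time; "joint_pos": joint angles; "qvel": joint speeds; "tau": joint torques, N m; "tcp_pos": TCP position; "orientation": TCP orientation; "wrist_force": force on the tool from outside, world axes, zero at the start; "ft_torque": the same for the moment, N m; "finger_gap": finger opening in m; "grip_force": force on a finger pad.
Only numpy, scipy, OpenCV 4.12 (cv2) and the standard library are available. Lean on these libraries where they do the work, as an engineer would, in place of code of your own. Each camera call takes 0.05 s, during which the arm holds its last target. There are 200 camera calls.

### The job

Tare the hanging balance for its basket: hang the empty specimen basket by its wire bail on the balance's hook and let go so that it hangs freely. Then take the orange stylus from its holder, reach its pin through the round hole in the balance's white cover and push the recessed red button down to its stop without forcing it; leave the other things alone. Finish holding: the gripper still grips the stylus and keeps the button down.

Things in the scene. Friction and masses are not known exactly. Their poses are not given: they have to be found in the camera images.
- basket: loose aluminium specimen basket of about 90 g: an open cup 58 mm across and 34 mm tall, with a steel wire bail (5 mm wire) that spans the cup along the basket's y axis: uprights at y = +-29 mm up to 78 mm, rising from there as a shallow roof to a peak in the middle. On the peak stands a ribbed blue grip block. Origin: centre of the cup's underside; z up. The window under the bail, seen along the basket's x axis, is 53 mm wide and reaches from 34 mm (cup rim) to 87 mm (peak)
- basket_grip (a point): centre of the basket's blue grip block, 14 x 14 mm and 44 mm tall (91 to 135 mm above the basket's underside), sides parallel to the basket's x and y. Grip it here; the wire lies 21 mm below this point, so fingertips that reach further past it strike the bail
- bail_apex (a point): underside of the wire at the bail's peak, 26 mm straight below basket_grip and 87.5 mm above the basket's underside: the point that rests on the hook
- weigh_hook: fixed steel post and hook of the balance; moves only with the balance. The post is 18 mm thick and 184 mm tall, 75 mm behind the hook's seat (local +x). From its top a level 8 mm rod (axis 167 mm above the bench) runs towards local -x, dips to the seat and turns up at the end. Origin: on the bench plane straight below the seat; x from the tip towards the post, z up
- hook_seat (a point): lowest point of the hook's upper side, where the bail shall rest: 156 mm above the bench. The hook's axes: x from the upturned tip towards the post
- hook_tip (a point): top of the upturned end of the hook, 20 mm in front of the seat (local -x) and 20 mm above it; the hook can be entered from that side by moving the bail over the tip along local +x, with the basket's x axis along the hook's, and then lowering it onto the seat
- scale: the balance, fixed to the bench for the run: aluminium base plate 140 x 220 mm, 12 mm high; at its +y end a white console 110 x 88 mm, 50 mm high with a hole in its cover; at its -y end the post with the hook. Origin: on the bench plane, the plate spans x +-70 mm, y -100 to +120 mm; front (display) faces local -x
- hole (a point): centre of the round hole in the console's cover, at the upper side of the cover, 50 mm above the bench. The hole is 14 mm across, the cover 6 mm thick, the space below it is hollow
- tare (a joint): travel of the red push button, 22 mm across, below the hole: 0 when up, grows as it is pressed straight down, stop at 0.006 (m). A spring returns it; it takes about 1.2 N to start, 3.9 N at 4.5 mm, 4.8 N at the stop
- tare_top (a point): centre of the button's upper face, straight below the hole; when up it lies 22 mm under the cover's top, 28 mm above the bench
- holder: fixed grey block 56 x 56 mm, 46 mm tall, with a round hole 8 mm across in which the stylus stands, pin down. Origin: centre of its underside
- stylus: loose stylus of about 40 g, 110 mm long, standing upright, its shoulder resting on the holder: a steel pin 5 mm across and 42 mm long, a round shoulder 18 mm across and 4 mm thick, and above it a ribbed orange square handle 14 x 14 mm, 64 mm long, sides parallel to its x and y. Origin: the end of the pin; z along the stylus towards the handle. It must be lifted 42 mm to leave the holder
- stylus_grip (a point): centre of the stylus's handle, 78 mm above the pin's end, 32 mm from either end of the handle; in the holder it is 82 mm above the bench
- stylus_tip (a point): the lower end of the stylus's pin
- loupe: bystander, leave alone: black loupe, 40 mm across, 38 mm tall, standing. Origin: underside centre
- tape_roll: bystander, leave alone: roll of beige masking tape, 100 mm across, 19 mm thick, lying flat. Origin: underside centre
- etchant: bystander, leave alone: orange bottle with a black cap, 34 mm across, 85 mm tall. Origin: underside centre
- specimen_5: bystander, leave alone: dark red mounted specimen, a disc 32 mm across and 19 mm tall, standing on the bench between the basket and the stylus holder. Origin: underside centre
Things that resemble listed ones, but are neither listed nor needed, are in the scene too. Several things look just like the stylus: the one meant starts farthest to the robot's left.

How it is judged:
By the outcome, as a careful person would: the job done as asked, in the order asked, and still so for the second after the job is handed in, while the arm keeps its last pose, push and grip.
It also fails if it takes over 64 s, if anything falls off the work surface, if the arm or the gripper's body presses on something with over 40 N, if the wrist force passes 120 N, or if a joint passes its speed limit or range.

## Working session

There is one attempt and no reset: what is moved stays moved. The work goes in short steps, Python scripts to look and compute and a tool call to move; the robot and the scene stay as the last step left them, time stands still between calls to the robot, and variables do not carry over. Pictures are saved under pics/ and viewed, at most 10 in all, crops included, and the job is handed in when it is done.

Besides the shell and the picture viewer there is one more tool, called after "Emit:" as name(argument=value, ...), one argument or row to a line, values as JSON. jog_arm: Moves the arm, as the interface text tells. Its arguments: {"type":"object","properties":{"moves":{"type":"array","items":{"type":"object","properties":{"fingers":{"type":"number"},"slide":{"type":"array","items":{"type":"number"}},"angular":{"type":"array","items":{"type":"number"}}}}},"squeeze":{"type":"number"}},"required":["moves"]}

```bash
mkdir -p pics; cat > h.py <<'E'
from workcell import *
import numpy as np, cv2
from scipy.spatial.transform import Rotation as R
def f(p): return 200/np.tan(np.radians(p["fovy"])/2)
def ray(p,uv):
    T=np.array(p["world_from_camera"]); d=np.array([(uv[0]-p["cx"])/f(p),(uv[1]-p["cy"])/f(p),1.])
    d=T[:3,:3]@d; return T[:3,3],d/np.linalg.norm(d)
def atz(p,uv,z):
    o,d=ray(p,uv); return o+d*(z-o[2])/d[2]
def proj(p,X):
    T=np.linalg.inv(np.array(p["world_from_camera"])); c=T[:3,:3]@np.array(X)+T[:3,3]
    return np.array([c[0]/c[2]*f(p)+p["cx"],c[1]/c[2]*f(p)+p["cy"]])
def tri(rs):
    A=np.zeros((3,3));b=np.zeros(3)
    for o,d in rs:
        P=np.eye(3)-np.outer(d,d);A+=P;b+=P@o
    x=np.linalg.solve(A,b); return x,[np.linalg.norm((np.eye(3)-np.outer(d,d))@(x-o)) for o,d in rs]
def save(p,n): cv2.imwrite("pics/"+n+".png",p["color"][:,:,::-1])
def tool(target):
    s=get_state(); q=s["orientation"]; Rm=R.from_quat([q[1],q[2],q[3],q[0]])
    return Rm.inv().apply(np.array(target)-s["tcp_pos"])*1000
E
cat > a.py <<'E'
from h import *
np.set_printoptions(precision=4,suppress=True)
P={n:read_camera(n) for n in("side","top")}
for n,p in P.items(): save(p,n+"0"); print(n,p["fovy"],p["cx"],p["cy"],np.array(p["world_from_camera"]))
for n,p in P.items():
  for t in ["basket","basket_grip","bail_apex","hook_seat","hook_tip","weigh_hook","scale","hole","tare_top","holder","stylus_grip","stylus_tip","specimen_5"]:
    print(n,t,[(np.round(d["point"],1).tolist(),round(d["p"],2)) for d in tip_of(t,p)[:6]])
print(get_state())
E
python3 a.py
```

```text
side 56.1619246733006 314.2821890989451 202.6818338054577 [[ 0.8196 -0.3615  0.4445  0.1608]
 [-0.5729 -0.5108  0.641  -0.9137]
 [-0.0047 -0.78   -0.6258  0.7811]
 [ 0.      0.      0.      1.    ]]
top 46.255551723349996 316.27844197231997 201.1211639000492 [[-0.1068 -0.9696  0.2202  0.2915]
 [-0.9943  0.1036 -0.0261 -0.2288]
 [ 0.0025 -0.2217 -0.9751  1.5415]
 [ 0.      0.      0.      1.    ]]
side basket [([287.1, 285.0], 0.6)]
side basket_grip [([288.6, 255.1], 0.89)]
side bail_apex [([290.3, 264.1], 0.72), ([256.8, 203.7], 0.22)]
side hook_seat [([248.9, 172.7], 0.74), ([264.0, 247.3], 0.46)]
side hook_tip [([243.1, 172.4], 0.62)]
side weigh_hook [([312.6, 323.4], 0.18)]
side scale [([256.5, 204.6], 0.58)]
side hole [([252.0, 180.1], 0.71)]
side tare_top []
side holder [([263.2, 246.5], 0.91), ([312.3, 325.5], 0.37)]
side stylus_grip [([377.6, 289.5], 0.44)]
side stylus_tip [([371.5, 306.9], 0.59), ([261.7, 245.7], 0.52)]
side specimen_5 [([289.1, 264.7], 0.54), ([285.5, 261.3], 0.47)]
top basket [([347.7, 252.3], 0.48)]
top basket_grip [([349.6, 247.9], 0.7)]
top bail_apex [([
[... 314 characters left out ...]
, 251.5], 0.68)]
top stylus_grip [([299.2, 251.7], 0.5), ([399.6, 203.1], 0.44), ([249.3, 237.1], 0.41)]
top stylus_tip [([392.4, 204.4], 0.54), ([323.9, 240.6], 0.25)]
top specimen_5 [([327.0, 239.8], 0.38)]
{'clock': 1.4, 'joint_pos': array([ 1.0774,  0.3132,  0.0461,  1.3036, -0.    ,  1.4312]), 'qvel': array([ 0.0001,  0.0011, -0.0014,  0.0005, -0.0015,  0.0021]), 'tau': array([ -0.002 , -48.0477,  29.8799,   0.0008,  -0.0001,  -0.    ]), 'tcp_pos': array([0.1993, 0.5394, 0.2423]), 'orientation': array([0.    , 0.176 , 0.9844, 0.    ]), 'wrist_force': array([-0.3742, -0.5753, -0.2879]), 'ft_torque': array([-0.0075,  0.021 , -0.0123]), 'grip_force': 0.0, 'finger_gap': 0.08505569658571746}
```

View pics/side0.png

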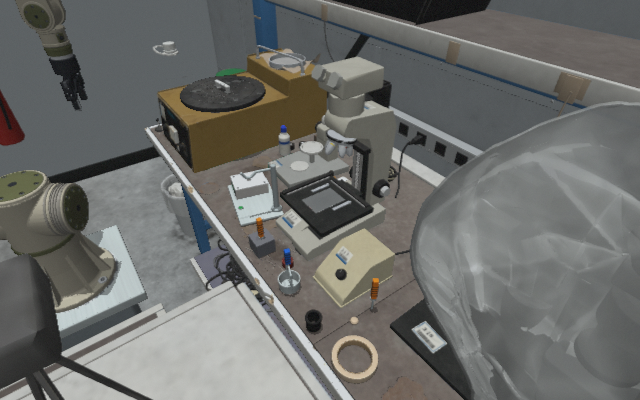

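View pics/top0.png

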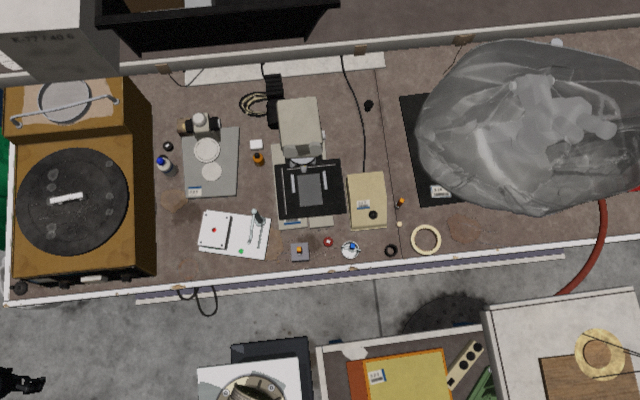

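The side view shows the basket (288,265–290), the stylus in its grey holder (261,235), the scale (255,195) and a second orange stylus (375,290). The top view shows the basket (350,250), holder with stylus (299,251), the other stylus (400,203), and the scale (235,235) with its red button (213,230). Stylus candidates in the top view: (299,251) and (400,203). Image left is the robot's left, so the one at (299,251) fits. I'll confirm it in a crop.

```bash
python3 - <<'E'
import cv2,numpy as np
s=cv2.imread("pics/side0.png");t=cv2.imread("pics/top0.png")
a=cv2.resize(s[150:300,215:395],(720,600),interpolation=cv2.INTER_CUBIC)
cv2.imwrite("pics/sc.png",a)
b=cv2.resize(t[140:270,190:420],None,fx=3.4,fy=3.4,interpolation=cv2.INTER_CUBIC)
cv2.imwrite("pics/tc.png",b)
E
```

```text
(no output)
```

View pics/sc.png

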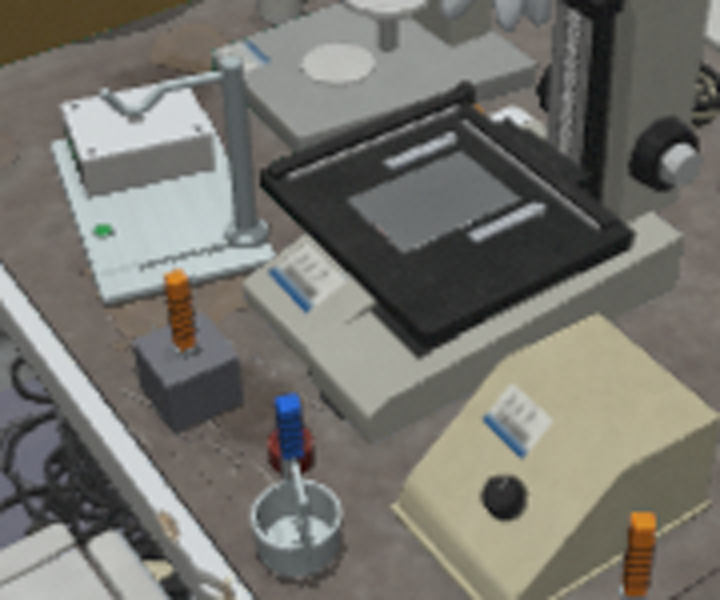

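View pics/tc.png

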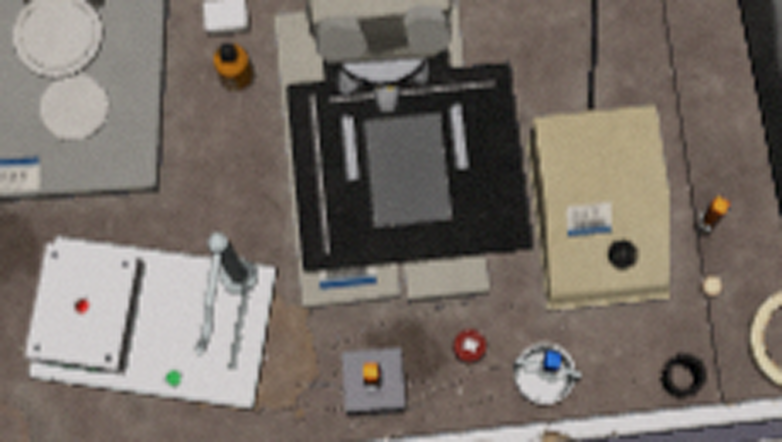

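The holder stylus shows in the crop at (371,375), upright in its grey block. It is the leftmost one: the other orange stylus is at (718,208), and the orange item with a black cap at (233,65) is the etchant bottle. Next I'll measure.

```bash
cat > m.py <<'E'
from h import *
np.set_printoptions(precision=4,suppress=True)
S=read_camera("side");T=read_camera("top")
def blob(p,lo,hi,box):
    h=cv2.cvtColor(p["color"],cv2.COLOR_RGB2HSV); m=cv2.inRange(h,lo,hi)
    k=np.zeros_like(m);x0,y0,x1,y1=box;k[y0:y1,x0:x1]=255;m&=k
    ys,xs=np.nonzero(m);return np.array([xs.mean(),ys.mean()]),len(xs),(xs.min(),xs.max(),ys.min(),ys.max())
bl=((105,120,60),(130,255,255));orr=((5,150,90),(20,255,255));rd=((0,150,90),(5,255,255))
b1=blob(S,*bl,(275,240,300,275));b2=blob(T,*bl,(335,235,365,260))
print("blue",b1,b2,tri([ray(S,b1[0]),ray(T,b2[0])]), "top@.125",atz(T,b2[0],.125))
o1=blob(S,*orr,(250,210,275,245));o2=blob(T,*orr,(290,240,310,260))
print("orange",o1,o2,tri([ray(S,o1[0]),ray(T,o2[0])]),"top@.1",atz(T,o2[0],.1))
r2=blob(T,*rd,(205,222,222,238));print("button top",r2,atz(T,r2[0],.028),atz(T,r2[0],.05))
c=lambda u,v:(u/3.4+190,v/3.4+140)
cs=[(57,237),(275,268),(252,408),(28,375)]
q=[atz(T,c(*u),.012) for u in cs];print("plate",np.array(q))
e=[atz(T,c(*u),.05) for u in [(52,240),(142,258),(122,372),(28,358)]];print("console top",np.array(e))
print("post top",atz(T,c(218,240),.184),"tip",atz(T,c(203,350),.176))
s=lambda u,v:(u/4+215,v/4+150)
tipS=s(105,95);print("tri tip",tri([ray(S,tipS),ray(T,c(203,350))]),"post",tri([ray(S,s(230,60)),ray(T,c(218,240))]))
print("tri seat",tri([ray(S,s(135,112)),ray(T,c(206,325))]))
print("holder top",np.array([atz(T,c(*u),.046) for u in [(342,350),(403,348),(405,409),(346,411)]]))
print("spec",atz(T,c(470,346),.019))
print("bail",np.array([atz(T,c(*u),.08) for u in [(577,375),(519,372)]]))
E
python3 m.py
```

```text
blue (array([286.9048, 255.75  ]), 84, (np.int64(284), np.int64(290), np.int64(248), np.int64(264))) (array([352.04, 245.4 ]), 25, (np.int64(350), np.int64(354), np.int64(243), np.int64(248))) (array([ 0.4635, -0.3607,  0.1144]), [np.float64(0.0005793981361813959), np.float64(0.000579398136181473)]) top@.125 [ 0.4628 -0.3599  0.125 ]
orange (array([259.5303, 226.2727]), 66, (np.int64(257), np.int64(262), np.int64(218), np.int64(237))) (array([298.6842, 249.0526]), 19, (np.int64(297), np.int64(301), np.int64(247), np.int64(251))) (array([ 0.4739, -0.1966,  0.083 ]), [np.float64(0.0003406347300167759), np.float64(0.0003406347300167182)]) top@.1 [ 0.4721 -0.1971  0.1   ]
button top (array([214. , 229.5]), 6, (np.int64(213), np.int64(215), np.int64(229), np.int64(230))) [0.5743 0.0733 0.028 ] [0.5702 0.0689 0.05  ]
plate [[ 0.6466  0.0965  0.012 ]
 [ 0.5931 -0.1133  0.012 ]
 [ 0.4596 -0.0798  0.012 ]
 [ 0.514   0.1317  0.012 ]]
console top [[0.6353 0.0934 0.05  ]
 [0.6087 0.0091 0.05  ]
 [0.5019 0.035  0.05  ]
 [0.5245 0.122  0.05  ]]
post top [ 0.5891 -0.0791  0.184 ] tip [ 0.4957 -0.0579  0.176 ]
tri tip (array([ 0.4976, -0.0576,  0.1709]), [np.float64(0.0011533234487233403), np.float64(0.0011533234487235066)]) post (array([ 0.5908, -0.0784,  0.1771]), [np.float64(0.00019198198390829084), np.float64(0.00019198198390807625)])
tri seat (array([ 0.5208, -0.0583,  0.1477]), [np.float64(0.0010642369614746999), np.float64(0.0010642369614747753)])
holder top [[ 0.5012 -0.172   0.046 ]
 [ 0.497  -0.2295  0.046 ]
 [ 0.4396 -0.2254  0.046 ]
 [ 0.4437 -0.1703  0.046 ]]
spec [ 0.4957 -0.2938  0.019 ]
bail [[ 0.4504 -0.386   0.08  ]
 [ 0.4588 -0.3333  0.08  ]]
```

Emit:
jog_arm(
  moves=[
    {"slide":[-358,-389,-38],"angular":[0,0,-11.3],"fingers":0},
    {"slide":[-358,-389,-38],"angular":[0,0,-11.3]},
    {"slide":[-358,-389,-38],"angular":[0,0,-11.3]},
    {"slide":[-358,-389,-38],"angular":[0,0,-11.3]},
    {"slide":[-358,-389,-38],"angular":[0,0,-11.3]},
    {"slide":[-358,-389,-38],"angular":[0,0,-11.3]},
    {"slide":[-358,-389,-38],"angular":[0,0,-11.3]},
    {"slide":[-358,-389,-38],"angular":[0,0,-11.3]},
    {"slide":[-358,-389,-38],"angular":[0,0,-11.3]},
    {"slide":[-358,-389,-38],"angular":[0,0,-11.3]},
  ],
)

```text
schema error: expected keys fingers, slide, angular
```

Emit:
jog_arm(
  moves=[
    {"slide":[-358,-389,-38],"angular":[0,0,-11.3],"fingers":0},
    {"slide":[-358,-389,-38],"angular":[0,0,-11.3],"fingers":0},
    {"slide":[-358,-389,-38],"angular":[0,0,-11.3],"fingers":0},
    {"slide":[-358,-389,-38],"angular":[0,0,-11.3],"fingers":0},
    {"slide":[-358,-389,-38],"angular":[0,0,-11.3],"fingers":0},
    {"slide":[-358,-389,-38],"angular":[0,0,-11.3],"fingers":0},
    {"slide":[-358,-389,-38],"angular":[0,0,-11.3],"fingers":0},
    {"slide":[-358,-389,-38],"angular":[0,0,-11.3],"fingers":0},
    {"slide":[-358,-389,-38],"angular":[0,0,-11.3],"fingers":0},
    {"slide":[-358,-389,-38],"angular":[0,0,-11.3],"fingers":0},
  ],
)

```text
clock: 2.33
tcp_pos: [0.3574, 0.1535, 0.2727]
orientation: [0.001, 0.078, 0.997, 0.0]
wrist_force: [0.3, 0.6, -0.4]
finger_gap: 0.0854
grip_force: 0.0
```

```bash
python3 - <<'E'
from h import *
s=get_state();print(s["clock"],s["tcp_pos"],s["orientation"])
print(tool([.44,-.2,.28]),tool([.463,-.36,.20]))
E
```

```text
2.3333 [0.35742226 0.15345241 0.27267288] [6.20266491e-04 7.79811481e-02 9.96954613e-01 2.35414349e-04]
[-136.53962284 -336.30972839   -7.35366766] [-184.04189288 -490.83286039   72.61592668]
```

Emit:
jog_arm(
  moves=[
    {"slide":[-137,-336,-7],"angular":[0,0,0],"fingers":0},
    {"slide":[-137,-336,-7],"angular":[0,0,0],"fingers":0},
    {"slide":[-137,-336,-7],"angular":[0,0,0],"fingers":0},
    {"slide":[-137,-336,-7],"angular":[0,0,0],"fingers":0},
    {"slide":[-137,-336,-7],"angular":[0,0,0],"fingers":0},
    {"slide":[-137,-336,-7],"angular":[0,0,0],"fingers":0},
    {"slide":[-137,-336,-7],"angular":[0,0,0],"fingers":0},
    {"slide":[-137,-336,-7],"angular":[0,0,0],"fingers":0},
    {"slide":[-137,-336,-7],"angular":[0,0,0],"fingers":0},
    {"slide":[-184,-480,60],"angular":[0,0,0],"fingers":0},
  ],
)

```text
clock: 3.17
tcp_pos: [0.4476, -0.2381, 0.2651]
orientation: [0.003, 0.078, 0.997, -0.001]
wrist_force: [0.1, -0.5, 0.4]
finger_gap: 0.085
grip_force: 0.0
```

```bash
cat > n.py <<'E'
from h import *
np.set_printoptions(precision=4,suppress=True)
P={n:read_camera(n) for n in("side","top")}
for t in ["hole","hook_seat","hook_tip","basket_grip","bail_apex","tare_top","stylus_grip"]:
    print(t,*[[(np.round(d["point"],1).tolist(),round(d["p"],2)) for d in tip_of(t,p)[:2]] for p in P.values()])
s=get_state();print(s["clock"],s["tcp_pos"],s["orientation"])
print(tool([.463,-.36,.19]))
E
python3 n.py
```

```text
hole [([250.0, 178.7], 0.77), ([248.3, 177.0], 0.73)] [([211.4, 232.8], 0.73)]
hook_seat [([247.4, 174.6], 0.87), ([259.1, 252.2], 0.56)] [([250.3, 238.1], 0.51)]
hook_tip [([240.7, 174.8], 0.73)] [([246.0, 237.1], 0.63)]
basket_grip [([287.5, 254.5], 0.83), ([353.8, 361.0], 0.66)] [([353.0, 244.9], 0.5), ([347.6, 254.2], 0.2)]
bail_apex [([287.3, 263.1], 0.56)] [([352.6, 248.3], 0.59)]
tare_top [] [([348.4, 250.6], 0.71)]
stylus_grip [([376.5, 289.0], 0.51), ([264.2, 228.2], 0.43)] [([398.3, 201.3], 0.59)]
3.9667 [ 0.4462 -0.2353  0.2624] [ 0.0002  0.0779  0.997  -0.0001]
[ -35.9004 -120.5239   72.4743]
```

Emit:
jog_arm(
  moves=[
    {"slide":[-36,-121,72],"angular":[0,0,0],"fingers":0},
    {"slide":[-36,-121,72],"angular":[0,0,0],"fingers":0},
    {"slide":[-36,-121,72],"angular":[0,0,0],"fingers":0},
    {"slide":[-36,-121,72],"angular":[0,0,0],"fingers":0},
    {"slide":[-36,-121,72],"angular":[0,0,0],"fingers":0},
    {"slide":[-36,-121,72],"angular":[0,0,0],"fingers":0},
  ],
)

```text
clock: 4.47
tcp_pos: [0.4622, -0.3611, 0.1889]
orientation: [-0.001, 0.079, 0.997, 0.001]
wrist_force: [-0.5, 0.3, 0.3]
finger_gap: 0.0853
grip_force: 0.0
```

```bash
python3 - <<'E'
from h import *
p=read_camera("side");t=read_camera("top")
a=cv2.resize(p["color"][200:310,240:350],(500,500),interpolation=3);b=cv2.resize(t["color"][200:290,310:400],(300,300),interpolation=3)
c=np.zeros((500,800,3),np.uint8);c[:,:500]=a;c[:300,500:]=b
save({"color":c},"g1")
s=get_state();print(s["clock"],s["tcp_pos"],s["wrist_force"],tool([.463,-.36,.109]))
E
```

```text
4.5667 [ 0.46281154 -0.36013797  0.19071209] [0.82320026 0.01742214 0.03715795] [-0.16611341  0.13159025 81.71214898]
```

View pics/g1.png

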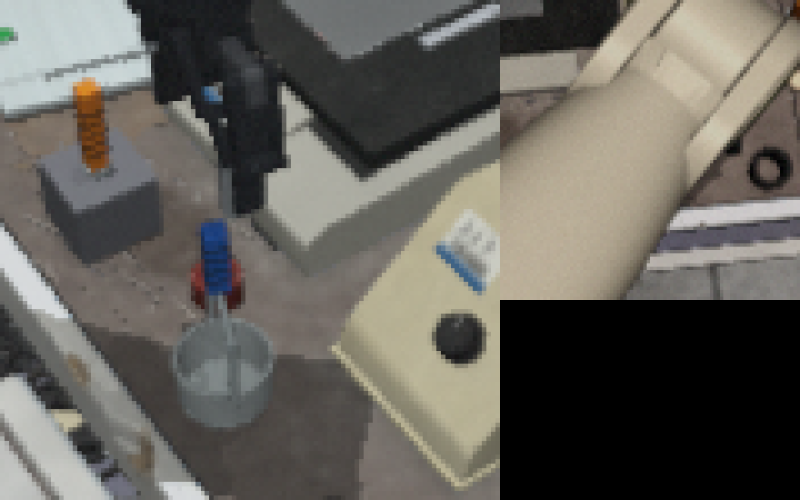

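The block stands at crop (216,258) below the open gripper, and the far finger shows at (245,190). I'll check it against the projection.

```bash
python3 - <<'E'
from h import *
p=read_camera("side")
for X in ([.463,-.36,.19],[.463,-.36,.135],[.463,-.36,.091],[.4563,-.3175,.187],[.4697,-.4025,.187]):
    u=proj(p,X);print(X,u,(u-[240,200])*500/110)
E
```

```text
[0.463, -0.36, 0.19] [285.14407215 232.79024361] [205.20032794 149.04656188]
[0.463, -0.36, 0.135] [286.37478352 249.62838377] [210.79447056 225.58356261]
[0.463, -0.36, 0.091] [287.29313195 262.19288895] [214.96878157 282.69494975]
[0.4563, -0.3175, 0.187] [273.37506732 224.72501607] [151.70485144 112.3864367 ]
[0.4697, -0.4025, 0.187] [297.73903644 243.28483314] [262.45016565 196.74924156]
```

Emit:
jog_arm(
  moves=[
    {"slide":[0,0,40],"angular":[0,0,0],"fingers":0},
    {"slide":[0,0,65],"angular":[0,0,0],"fingers":0},
    {"slide":[0,0,82],"angular":[0,0,0],"fingers":0},
    {"slide":[0,0,82],"angular":[0,0,0],"fingers":0},
    {"slide":[0,0,82],"angular":[0,0,0],"fingers":1},
    {"slide":[0,0,82],"angular":[0,0,0],"fingers":1},
    {"slide":[0,0,82],"angular":[0,0,0],"fingers":1},
    {"slide":[0,0,82],"angular":[0,0,0],"fingers":1},
    {"slide":[0,0,82],"angular":[0,0,0],"fingers":1},
    {"slide":[0,0,82],"angular":[0,0,0],"fingers":1},
  ],
  squeeze=40,
)

```text
clock: 5.45
tcp_pos: [0.4633, -0.3611, 0.1093]
orientation: [0.001, 0.078, 0.997, -0.0]
wrist_force: [-2.3, 0.0, 3.5]
finger_gap: 0.0143
grip_force: 39.0
```

Emit:
jog_arm(
  moves=[
    {"slide":[0,0,0],"angular":[0,0,0],"fingers":1},
    {"slide":[0,0,0],"angular":[0,0,0],"fingers":1},
    {"slide":[0,0,0],"angular":[0,0,0],"fingers":1},
    {"slide":[0,0,0],"angular":[0,0,0],"fingers":1},
  ],
)

```text
clock: 5.78
tcp_pos: [0.4632, -0.3611, 0.1093]
orientation: [0.001, 0.078, 0.997, -0.0]
wrist_force: [-0.4, 1.1, 6.0]
finger_gap: 0.0146
grip_force: 39.1
```

Emit:
jog_arm(
  moves=[
    {"slide":[0,0,-20],"angular":[0,0,0],"fingers":1},
    {"slide":[0,0,-55],"angular":[0,0,0],"fingers":1},
    {"slide":[0,0,-90],"angular":[0,0,0],"fingers":1},
    {"slide":[0,0,-120],"angular":[0,0,0],"fingers":1},
    {"slide":[0,0,-140],"angular":[0,0,0],"fingers":1},
    {"slide":[0,0,-140],"angular":[0,0,0],"fingers":1},
    {"slide":[0,0,-140],"angular":[0,0,0],"fingers":1},
  ],
)

```text
clock: 6.37
tcp_pos: [0.4633, -0.3613, 0.249]
orientation: [0.001, 0.078, 0.997, -0.001]
wrist_force: [0.0, -0.1, -2.5]
finger_gap: 0.0146
grip_force: 39.2
```

```bash
python3 - <<'E'
from h import *
p=read_camera("side");t=read_camera("top")
a=cv2.resize(p["color"][130:250,220:350],(542,500),interpolation=3)
save({"color":a},"g2")
s=get_state();print(s["clock"],s["tcp_pos"],s["wrist_force"],s["finger_gap"])
for n,X in dict(grip=[.4632,-.361,s["tcp_pos"][2]+.004],apex=[.4632,-.361,s["tcp_pos"][2]-.022],base=[.4632,-.361,s["tcp_pos"][2]-.109]).items(): print(n,proj(p,X),(proj(p,X)-[220,130])*500/120)
E
```

```text
6.4667 [ 0.46229438 -0.36020632  0.24652817] [-0.6758242  -0.16584495 -1.99267577] 0.014362688705198136
grip [283.98639069 212.83544009] [266.60996121 345.14766703]
apex [284.63001208 221.72123846] [269.29171699 382.17182694]
base [286.61282975 249.09590063] [277.55345729 496.23291928]
```

View pics/g2.png

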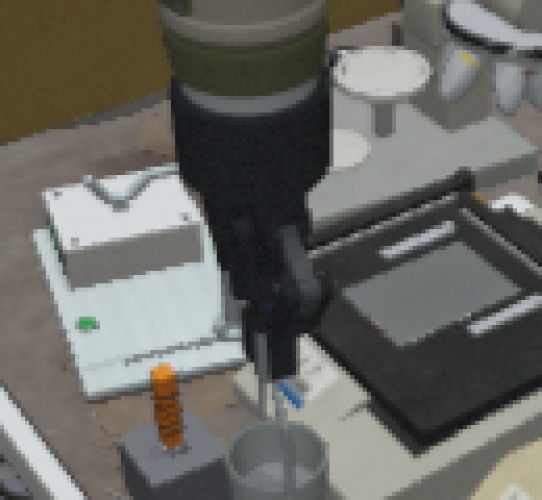

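The basket hangs upright in the gripper, clear of the holder. Its bail is at crop (262–285,335–420); the hook tip is at (88,180) and the dip at (120,205).

```bash
python3 - <<'E'
from h import *
np.set_printoptions(precision=4,suppress=True)
S=read_camera("side");T=read_camera("top")
for t in ["hook_seat","hook_tip","hole"]:
    a=tip_of(t,S);b=tip_of(t,T)
    z={"hook_seat":.156,"hook_tip":.176,"hole":.05}[t]
    print(t,[(np.round(d["point"],1),round(d["p"],2),atz(S,d["point"],z)) for d in a[:2]],[(np.round(d["point"],1),round(d["p"],2),atz(T,d["point"],z)) for d in b[:2]])
c=lambda u,v:((u+.5)/3.4-.5+190,(v+.5)/3.4-.5+140)
s=lambda u,v:((u+.5)/4-.5+215,(v+.5)/4-.5+150)
print("eye tip",atz(T,c(203,350),.176),atz(S,s(104,94),.176),"seat",atz(S,s(135,108),.156),"post",atz(T,c(218,240),.184),atz(S,s(230,60),.184))
print("button eye",atz(T,c(82,306),.036),"console c",[atz(T,c(*u),.05) for u in [(52,240),(142,258),(122,372),(28,358)]])
print("console corner side",[atz(S,s(*u),.05) for u in [(88,165),(212,138),(175,85),(62,103)]])
E
```

```text
hook_seat [(array([247.7, 175.3]), 0.6, array([ 0.5189, -0.0551,  0.156 ]))] [(array([250.2, 234.7]), 0.48, array([ 0.5232, -0.0587,  0.156 ]))]
hook_tip [(array([246.1, 175. ]), 0.52, array([ 0.5044, -0.0786,  0.176 ])), (array([244.6, 174.4]), 0.41, array([ 0.5023, -0.0734,  0.176 ]))] [(array([248.5, 240.2]), 0.63, array([ 0.5042, -0.055 ,  0.176 ])), (array([256.9, 247.9]), 0.35, array([ 0.4789, -0.0777,  0.176 ]))]
hole [(array([249.3, 178.3]), 0.92, array([0.5758, 0.0712, 0.05  ]))] [(array([255.2, 161.3]), 0.73, array([ 0.7852, -0.0809,  0.05  ])), (array([211.1, 231.7]), 0.66, array([0.564 , 0.0786, 0.05  ]))]
eye tip [ 0.4969 -0.0569  0.176 ] [ 0.4959 -0.061   0.176 ] seat [ 0.5173 -0.0624  0.156 ] post [ 0.5903 -0.0781  0.184 ] [ 0.5862 -0.0856  0.184 ]
button eye [0.5724 0.0725 0.036 ] console c [array([0.6366, 0.0945, 0.05  ]), array([0.61  , 0.0101, 0.05  ]), array([0.5032, 0.036 , 0.05  ]), array([0.5258, 0.123 , 0.05  ])]
console corner side [array([0.5093, 0.0312, 0.05  ]), array([0.61  , 0.0057, 0.05  ]), array([0.6225, 0.0933, 0.05  ]), array([0.5301, 0.125 , 0.05  ])]
```

Emit:
jog_arm(
  moves=[
    {"slide":[0,0,0],"angular":[0,0,5],"fingers":1},
    {"slide":[0,0,0],"angular":[0,0,5],"fingers":1},
  ],
)

```text
clock: 7.03
tcp_pos: [0.4628, -0.3607, 0.2481]
orientation: [-0.0, 0.123, 0.992, 0.0]
wrist_force: [0.0, -0.8, -1.2]
finger_gap: 0.0142
grip_force: 39.2
```

```bash
python3 - <<'E'
from h import *
print(tool([.445,-.043,.252]),get_state()["orientation"])
E
```

```text
[ 94.67452917 303.80624121  -3.8148751 ] [-6.96068313e-05  1.22682367e-01  9.92445979e-01  1.06350527e-04]
```

Emit:
jog_arm(
  moves=[
    {"slide":[30,20,-5],"angular":[0,0,0],"fingers":1},
    {"slide":[95,304,-5],"angular":[0,0,0],"fingers":1},
    {"slide":[95,304,-5],"angular":[0,0,0],"fingers":1},
    {"slide":[95,304,-5],"angular":[0,0,0],"fingers":1},
    {"slide":[95,304,-5],"angular":[0,0,0],"fingers":1},
    {"slide":[95,304,-5],"angular":[0,0,0],"fingers":1},
    {"slide":[95,304,-5],"angular":[0,0,0],"fingers":1},
    {"slide":[95,304,-5],"angular":[0,0,0],"fingers":1},
    {"slide":[95,304,-5],"angular":[0,0,0],"fingers":1},
    {"slide":[95,304,-5],"angular":[0,0,0],"fingers":1},
  ],
)

```text
clock: 7.87
tcp_pos: [0.4439, -0.0405, 0.2537]
orientation: [0.0, 0.118, 0.993, -0.0]
wrist_force: [-0.2, 0.3, -1.4]
finger_gap: 0.0141
grip_force: 39.2
```

Emit:
jog_arm(
  moves=[
    {"slide":[0,0,0],"angular":[0,0,0],"fingers":1},
    {"slide":[0,0,0],"angular":[0,0,0],"fingers":1},
  ],
)

```text
clock: 8.03
tcp_pos: [0.4443, -0.0438, 0.2533]
orientation: [0.0, 0.122, 0.993, -0.0]
wrist_force: [0.2, -0.1, -0.8]
finger_gap: 0.014
grip_force: 39.2
```

```bash
python3 - <<'E'
from h import *
p=read_camera("side")
s=get_state();X=s["tcp_pos"];print(s["clock"],X,s["orientation"],s["wrist_force"],s["finger_gap"])
print(tool([X[0],X[1],.2115]),tool([.5185,-.0605,.2115]))
a=cv2.resize(p["color"][120:230,190:310],(655,600),interpolation=3);save({"color":a},"g3")
for d in (-.022,-.075,-.109): u=proj(p,X+[0,0,d]);print(u,(u-[190,120])*600/110)
E
```

```text
8.0833 [ 0.44425177 -0.04403699  0.25328117] [ 1.02513085e-04  1.22347738e-01  9.92487287e-01 -7.71009883e-05] [-0.6320635  -0.70559118 -1.32915253] 0.01401053270427243
[9.29013178e-03 5.34627709e-03 4.17811671e+01] [-76.01425885   2.0669177   41.79780726]
[218.20221862 159.69986133] [153.83028338 216.54469819]
[221.29449126 175.65459677] [170.69722505 303.57052784]
[223.1783959  185.37469704] [180.97306854 356.58925656]
```

View pics/g3.png

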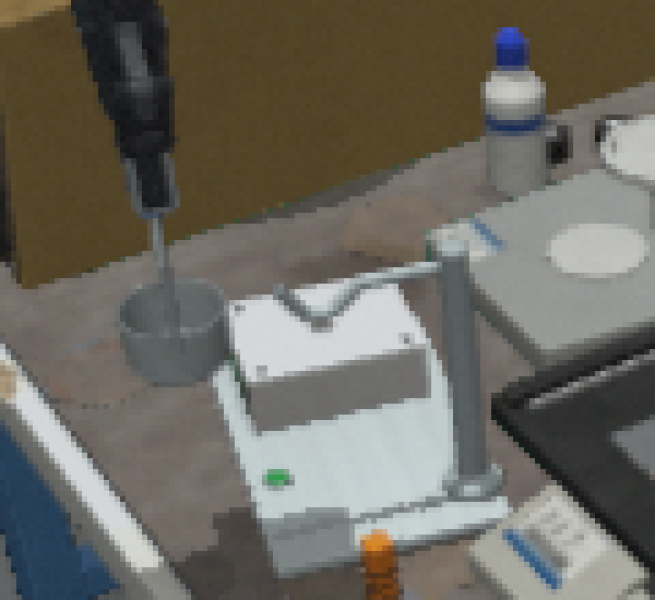

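The side view shows the basket (175,330) in front of the hook tip (282,292), with the seat at (320,318) and the way to it clear.

Emit:
jog_arm(
  moves=[
    {"slide":[0,0,30],"angular":[0,0,0],"fingers":1},
    {"slide":[0,0,42],"angular":[0,0,0],"fingers":1},
    {"slide":[0,0,42],"angular":[0,0,0],"fingers":1},
    {"slide":[-15,2,42],"angular":[0,0,0],"fingers":1},
    {"slide":[-35,2,42],"angular":[0,0,0],"fingers":1},
    {"slide":[-55,2,42],"angular":[0,0,0],"fingers":1},
    {"slide":[-70,2,42],"angular":[0,0,0],"fingers":1},
    {"slide":[-76,2,42],"angular":[0,0,0],"fingers":1},
    {"slide":[-76,2,42],"angular":[0,0,0],"fingers":1},
    {"slide":[-76,2,42],"angular":[0,0,0],"fingers":1},
  ],
)

```text
clock: 8.92
tcp_pos: [0.5179, -0.0598, 0.2114]
orientation: [-0.0, 0.122, 0.993, 0.0]
wrist_force: [-0.1, -0.5, -0.7]
finger_gap: 0.0139
grip_force: 39.2
```

```bash
python3 - <<'E'
from h import *
p=read_camera("side")
s=get_state();X=s["tcp_pos"];print(s["clock"],X,s["orientation"],s["wrist_force"],s["finger_gap"])
print(tool([.5185,-.0605,.1785]))
a=cv2.resize(p["color"][140:220,200:300],(750,600),interpolation=3);save({"color":a},"g4")
for d in (-.022,-.075,-.109): u=proj(p,X+[0,0,d]);print(u,(u-[200,140])*7.5)
print((proj(p,[.5185,-.0605,.156])-[200,140])*7.5)
E
```

```text
8.9667 [ 0.51747138 -0.05946469  0.21136417] [-5.21113277e-04  1.21995126e-01  9.92530555e-01  1.18473429e-04] [-0.25091068  0.78794586 -1.31338578] 0.014279451661945166
[-1.28366416 -0.75894998 32.86274559]
[246.61263663 166.56479827] [349.59477469 199.23598704]
[248.71945813 181.61140994] [365.39593599 312.08557452]
[250.00593643 190.79925018] [375.04452326 380.99437638]
[363.24022804 271.43662919]
```

View pics/g4.png

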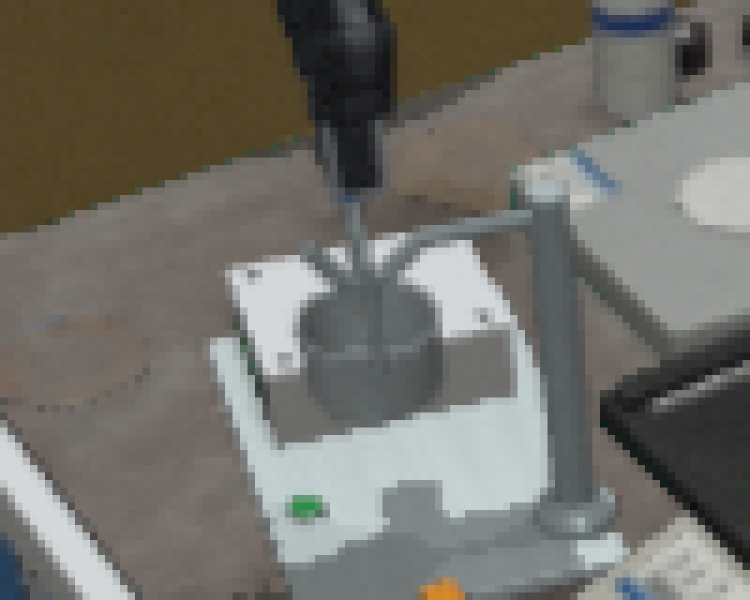

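The bail stands between the upturned tip (312,250) and the rod's descent (400,255), right above the seat. Lowering.

Emit:
jog_arm(
  moves=[
    {"slide":[0,0,10],"angular":[0,0,0],"fingers":1},
    {"slide":[0,0,18],"angular":[0,0,0],"fingers":1},
    {"slide":[0,0,24],"angular":[0,0,0],"fingers":1},
    {"slide":[0,0,28],"angular":[0,0,0],"fingers":1},
    {"slide":[0,0,30],"angular":[0,0,0],"fingers":1},
    {"slide":[0,0,30],"angular":[0,0,0],"fingers":1},
    {"slide":[0,0,30],"angular":[0,0,0],"fingers":1},
  ],
)

```text
clock: 9.55
tcp_pos: [0.5182, -0.0591, 0.1813]
orientation: [-0.0, 0.122, 0.993, 0.0]
wrist_force: [0.6, 0.2, -1.5]
finger_gap: 0.014
grip_force: 39.2
```

Emit:
jog_arm(
  moves=[
    {"slide":[0,0,1],"angular":[0,0,0],"fingers":1},
    {"slide":[0,0,2],"angular":[0,0,0],"fingers":1},
    {"slide":[0,0,2],"angular":[0,0,0],"fingers":1},
  ],
)

```text
clock: 9.8
tcp_pos: [0.5184, -0.0592, 0.1793]
orientation: [0.0, 0.122, 0.993, 0.0]
wrist_force: [-0.1, 0.0, -1.1]
finger_gap: 0.0137
grip_force: 39.2
```

Emit:
jog_arm(
  moves=[
    {"slide":[0,0,1],"angular":[0,0,0],"fingers":1},
    {"slide":[0,0,2],"angular":[0,0,0],"fingers":1},
    {"slide":[0,0,2],"angular":[0,0,0],"fingers":1},
    {"slide":[0,0,2],"angular":[0,0,0],"fingers":1},
  ],
)

```text
clock: 10.13
tcp_pos: [0.5186, -0.0593, 0.1784]
orientation: [0.001, 0.122, 0.993, -0.0]
wrist_force: [-1.1, -0.1, 5.2]
finger_gap: 0.0139
grip_force: 39.9
```

Contact at the expected height. I'll ease off 0.5 mm and let go.

Emit:
jog_arm(
  moves=[
    {"slide":[0,0,-0.7],"angular":[0,0,0],"fingers":1},
    {"slide":[0,0,-0.7],"angular":[0,0,0],"fingers":0.6},
    {"slide":[0,0,-0.7],"angular":[0,0,0],"fingers":0.6},
    {"slide":[0,0,-0.7],"angular":[0,0,0],"fingers":0.5},
    {"slide":[0,0,-0.7],"angular":[0,0,0],"fingers":0.5},
    {"slide":[0,0,-0.7],"angular":[0,0,0],"fingers":0.5},
  ],
)

```text
clock: 10.63
tcp_pos: [0.5183, -0.0592, 0.1778]
orientation: [-0.0, 0.122, 0.993, 0.0]
wrist_force: [-0.4, 0.2, 0.8]
finger_gap: 0.0425
grip_force: 0.0
```

Emit:
jog_arm(
  moves=[
    {"slide":[0,0,-10],"angular":[0,0,0],"fingers":0.5},
    {"slide":[0,0,-30],"angular":[0,0,0],"fingers":0.5},
    {"slide":[0,0,-60],"angular":[0,0,0],"fingers":0.5},
    {"slide":[0,0,-90],"angular":[0,0,0],"fingers":0.5},
    {"slide":[0,0,-100],"angular":[0,0,0],"fingers":0.5},
    {"slide":[0,0,-100],"angular":[0,0,0],"fingers":0.5},
  ],
)

```text
clock: 11.13
tcp_pos: [0.52, -0.0596, 0.2818]
orientation: [0.003, 0.122, 0.993, -0.0]
wrist_force: [0.1, 0.2, -0.3]
finger_gap: 0.0426
grip_force: 0.0
```

```bash
python3 - <<'E'
from h import *
p=read_camera("side")
s=get_state();X=s["tcp_pos"];print(s["clock"],X,s["orientation"],s["wrist_force"],s["finger_gap"])
print(tool([.474,-.1966,.26]))
a=cv2.resize(p["color"][140:260,200:300],(500,600),interpolation=3);save({"color":a},"g5")
T=read_camera("top");save(T,"g5t")
E
```

```text
11.1833 [ 0.51917997 -0.05946366  0.27953983] [ 1.72129379e-03  1.21630061e-01  9.92573987e-01 -2.15136829e-04] [ 0.75989546 -0.42871549  0.26053347] 0.042779304503539936
[  10.79874368 -143.98751311   19.50368151]
```

View pics/g5.png

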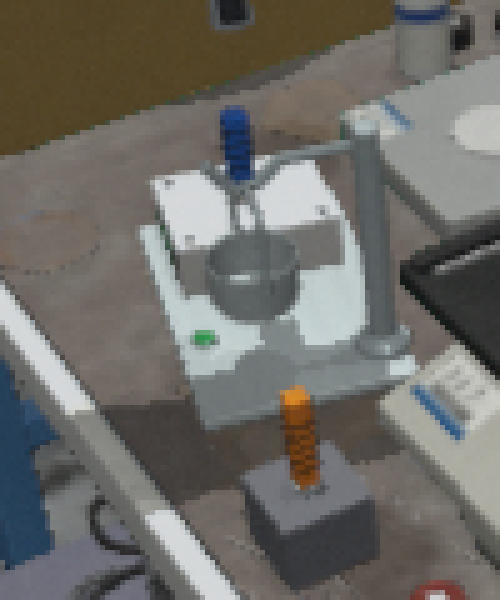

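The basket hangs freely on the hook: the blue grip block is at (235,145), the bail sits on the seat at (243,185), and the cup is at (253,275). Next the stylus, whose handle is at (300,440).

Emit:
jog_arm(
  moves=[
    {"slide":[11,-144,20],"angular":[0,0,-6],"fingers":0.3},
    {"slide":[11,-144,20],"angular":[0,0,-6],"fingers":0.3},
    {"slide":[11,-144,20],"angular":[0,0,-6],"fingers":0.3},
    {"slide":[11,-144,20],"angular":[0,0,-6],"fingers":0.3},
    {"slide":[11,-144,50],"angular":[0,0,-6],"fingers":0.3},
    {"slide":[11,-144,80],"angular":[0,0,-6],"fingers":0.3},
    {"slide":[11,-144,110],"angular":[0,0,-6],"fingers":0.3},
    {"slide":[11,-144,110],"angular":[0,0,-6],"fingers":0.3},
    {"slide":[11,-144,110],"angular":[0,0,-6],"fingers":0.3},
  ],
)

```text
clock: 11.98
tcp_pos: [0.4706, -0.195, 0.1655]
orientation: [-0.003, 0.07, 0.998, 0.002]
wrist_force: [0.3, -0.1, 0.2]
finger_gap: 0.0603
grip_force: 0.0
```

```bash
python3 - <<'E'
from h import *
p=read_camera("side")
s=get_state();X=s["tcp_pos"];print(s["clock"],X,s["orientation"],s["wrist_force"],s["finger_gap"])
h=cv2.cvtColor(p["color"],cv2.COLOR_RGB2HSV); m=cv2.inRange(h,(5,150,90),(20,255,255))[205:245,245:280]
ys,xs=np.nonzero(m);print(xs.mean()+245,ys.mean()+205,ys.min()+205,ys.max()+205)
print(proj(p,[.473,-.197,.082]),atz(p,(xs.mean()+245,ys.mean()+205),.082))
print(tool([.473,-.197,.078]))
E
```

```text
12.0333 [ 0.47215268 -0.19578701  0.16748938] [-1.15465110e-03  6.94402703e-02  9.97585241e-01  6.34020719e-04] [ 0.12658492 -0.03574458  0.38887839] 0.05955748716375367
259.59154929577466 226.56338028169014 218 237
[259.45980499 226.70501183] [ 0.47357553 -0.19669738  0.082     ]
[-1.22123915 -1.18274631 89.48546011]
```

Emit:
jog_arm(
  moves=[
    {"slide":[-1,-1,35],"angular":[0,0,0],"fingers":0.3},
    {"slide":[-1,-1,65],"angular":[0,0,0],"fingers":0.3},
    {"slide":[-1,-1,88],"angular":[0,0,0],"fingers":0.3},
    {"slide":[-1,-1,90],"angular":[0,0,0],"fingers":0.3},
    {"slide":[-1,-1,90],"angular":[0,0,0],"fingers":1},
    {"slide":[-1,-1,90],"angular":[0,0,0],"fingers":1},
    {"slide":[-1,-1,90],"angular":[0,0,0],"fingers":1},
    {"slide":[-1,-1,90],"angular":[0,0,0],"fingers":1},
    {"slide":[-1,-1,90],"angular":[0,0,0],"fingers":1},
    {"slide":[-1,-1,90],"angular":[0,0,0],"fingers":1},
  ],
  squeeze=60,
)

```text
clock: 12.87
tcp_pos: [0.4753, -0.1983, 0.0803]
orientation: [0.002, 0.069, 0.998, -0.001]
wrist_force: [0.6, 1.3, 6.4]
finger_gap: 0.0131
grip_force: 58.3
```

Emit:
jog_arm(
  moves=[
    {"slide":[0,0,0],"angular":[0,0,0],"fingers":1},
    {"slide":[0,0,0],"angular":[0,0,0],"fingers":1},
  ],
)

```text
clock: 13.03
tcp_pos: [0.4753, -0.1983, 0.0803]
orientation: [0.002, 0.069, 0.998, -0.001]
wrist_force: [-0.3, 0.5, 6.0]
finger_gap: 0.0133
grip_force: 58.3
```

Gripped. I'll lift well above the basket's block (0.203) before crossing to the console.

Emit:
jog_arm(
  moves=[
    {"slide":[0,0,-15],"angular":[0,0,0],"fingers":1},
    {"slide":[0,0,-40],"angular":[0,0,0],"fingers":1},
    {"slide":[0,0,-75],"angular":[0,0,0],"fingers":1},
    {"slide":[0,0,-115],"angular":[0,0,0],"fingers":1},
    {"slide":[0,0,-155],"angular":[0,0,0],"fingers":1},
    {"slide":[0,0,-195],"angular":[0,0,0],"fingers":1},
    {"slide":[0,0,-235],"angular":[0,0,0],"fingers":1},
    {"slide":[0,0,-235],"angular":[0,0,0],"fingers":1},
    {"slide":[0,0,-235],"angular":[0,0,0],"fingers":1},
  ],
)

```text
clock: 13.78
tcp_pos: [0.4751, -0.1982, 0.3169]
orientation: [0.003, 0.069, 0.998, -0.002]
wrist_force: [-1.0, -0.1, -1.5]
finger_gap: 0.0133
grip_force: 59.2
```

```bash
python3 - <<'E'
from h import *
np.set_printoptions(precision=4,suppress=True)
p=read_camera("side");t=read_camera("top")
s=get_state();X=s["tcp_pos"];print(s["clock"],X,s["orientation"],s["wrist_force"],s["finger_gap"])
print("tip",[(d["point"],d["p"]) for d in tip_of("stylus_tip",p)[:3]],proj(p,X-[0,0,.0763]))
# hole/console pixels in initial & current side views, robustly
for q,z in((p,"side"),(t,"top")):
    print(z,[(np.round(d["point"],1),round(d["p"],2),atz(q,d["point"],.05)) for d in tip_of("hole",q)[:3]])
print(tool([.572,.071,X[2]]))
E
```

```text
13.8833 [ 0.4735 -0.1973  0.313 ] [ 0.0001  0.0695  0.9976 -0.    ] [-0.4949  0.6118 -1.0515] 0.013026111333111209
tip [([370.9, 309.0], 0.72), ([254.8, 180.2], 0.52)] [253.7578 181.0004]
side [(array([249.7, 179.6]), 0.79, array([0.5733, 0.0635, 0.05  ])), (array([352.3, 359.9]), 0.64, array([ 0.4492, -0.631 ,  0.05  ]))]
top [(array([210.5, 229.2]), 0.73, array([0.5724, 0.08  , 0.05  ]))]
[-60.9226 279.1375  -1.367 ]
```

```bash
python3 - <<'E'
from h import *
np.set_printoptions(precision=4,suppress=True)
t=read_camera("top");save(t,"t6")
def red(img):
    c=img[221:239,204:223].astype(float); w=c[:,:,0]-np.maximum(c[:,:,1],c[:,:,2]); 
    w=np.clip(w-25,0,None); ys,xs=np.mgrid[221:239,204:223]
    return np.array([(w*xs).sum(),(w*ys).sum()])/w.sum(),w.sum(),(w>0).sum()
for n in ("top0","g5t","t6"):
    u,a,k=red(cv2.imread("pics/"+n+".png")[:,:,::-1]);print(n,u,a,k,atz(t,u,.047))
h=cv2.cvtColor(t["color"],cv2.COLOR_RGB2HSV);m=cv2.inRange(h,(105,120,60),(130,255,255))[225:250,235:270]
ys,xs=np.nonzero(m);print(len(xs),[atz(t,(xs.mean()+235,ys.mean()+225),z) for z in(.182,.195)] if len(xs) else 0)
a=cv2.resize(t["color"][205:265,190:280],(750,500),interpolation=3);save({"color":a},"g6")
for X in([.572,.071,.05],[.5183,-.0592,.2035]):print((proj(t,X)-[190,205])*500/60)
E
```

```text
top0 [213.9626 229.7012] 937.0 17 [0.5701 0.0697 0.047 ]
g5t [nan nan] 0.0 0 [nan nan nan]
t6 [213.9564 229.7102] 918.0 17 [0.5701 0.0697 0.047 ]
0 0
[194.3047 200.1411]
[485.6314 240.4953]<stdin>:7: RuntimeWarning: invalid value encountered in divide
```

View pics/g6.png

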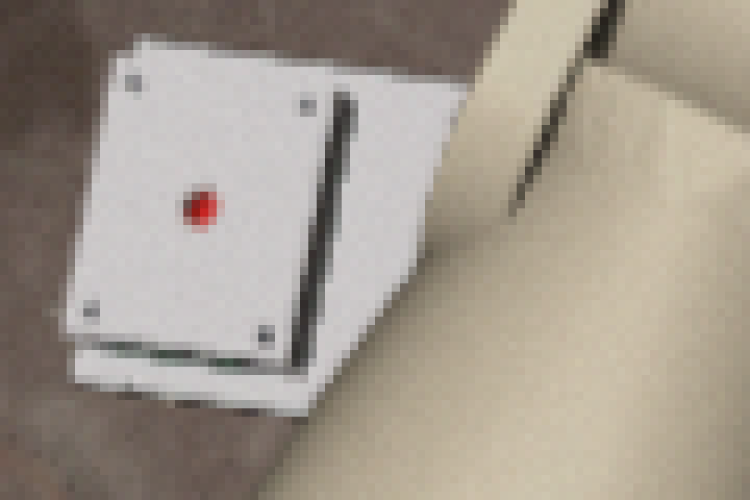

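The top view shows the red button at (202,208), exactly amid the four cover screws (133,82), (307,104), (91,312) and (265,337). That puts the hole at about (0.570, 0.0705).

Emit:
jog_arm(
  moves=[
    {"slide":[-59,278,-1],"angular":[0,0,0],"fingers":1},
    {"slide":[-59,278,-1],"angular":[0,0,0],"fingers":1},
    {"slide":[-59,278,-1],"angular":[0,0,0],"fingers":1},
    {"slide":[-59,278,-1],"angular":[0,0,0],"fingers":1},
    {"slide":[-59,278,-1],"angular":[0,0,0],"fingers":1},
    {"slide":[-59,278,-1],"angular":[0,0,0],"fingers":1},
    {"slide":[-59,278,-1],"angular":[0,0,0],"fingers":1},
    {"slide":[-59,278,-1],"angular":[0,0,0],"fingers":1},
    {"slide":[-59,278,-1],"angular":[0,0,0],"fingers":1},
    {"slide":[-59,278,-1],"angular":[0,0,0],"fingers":1},
  ],
)

```text
clock: 14.92
tcp_pos: [0.5702, 0.0698, 0.3129]
orientation: [-0.001, 0.069, 0.998, -0.0]
wrist_force: [-0.2, -0.4, 0.1]
finger_gap: 0.0131
grip_force: 59.2
```

Emit:
jog_arm(
  moves=[
    {"slide":[0,0,30],"angular":[0,0,0],"fingers":1},
    {"slide":[0,0,65],"angular":[0,0,0],"fingers":1},
    {"slide":[0,0,95],"angular":[0,0,0],"fingers":1},
    {"slide":[0,0,115],"angular":[0,0,0],"fingers":1},
    {"slide":[0,0,125],"angular":[0,0,0],"fingers":1},
    {"slide":[0,0,125],"angular":[0,0,0],"fingers":1},
    {"slide":[0,0,125],"angular":[0,0,0],"fingers":1},
  ],
)

```text
clock: 15.5
tcp_pos: [0.5706, 0.0687, 0.1894]
orientation: [-0.0, 0.07, 0.998, -0.0]
wrist_force: [-0.4, 0.3, -0.2]
finger_gap: 0.0133
grip_force: 59.2
```

```bash
python3 - <<'E'
from h import *
np.set_printoptions(precision=4,suppress=True)
p=read_camera("side");save(p,"s7")
s=get_state();X=s["tcp_pos"];print(s["clock"],X,s["orientation"],s["wrist_force"],s["finger_gap"],s["joint_pos"])
print([(d["point"],d["p"]) for d in tip_of("stylus_tip",p)[:3]])
for d in(.03,-.0,-.0323,-.0763,-.125):u=proj(p,X+[0,0,d]);print(d,u,(u-[215,120])*8)
print(tool([.570,.0705,.15]))
a=cv2.resize(p["color"][120:195,215:290],(600,600),interpolation=3);save({"color":a},"g7")
E
```

```text
15.55 [0.5714 0.0689 0.1904] [0.0009 0.0701 0.9975 0.0001] [ 0.3561 -0.2126  0.6755] 0.013147582024637255 [-0.0194  0.332  -0.0555  1.1814  0.0001  0.121 ]
[([369.2, 309.0], 0.74), ([244.8, 161.7], 0.62), ([242.2, 164.7], 0.19)]
0.03 [242.152  134.0375] [217.2161 112.2997]
-0.0 [243.3423 142.549 ] [226.7384 180.392 ]
-0.0323 [244.5823 151.4159] [236.6583 251.3272]
-0.0763 [246.2059 163.0257] [249.6469 344.2055]
-0.125 [247.9201 175.2841] [263.3611 442.273 ]
[ 2.0678  1.0784 40.8836]
```

View pics/g7.png

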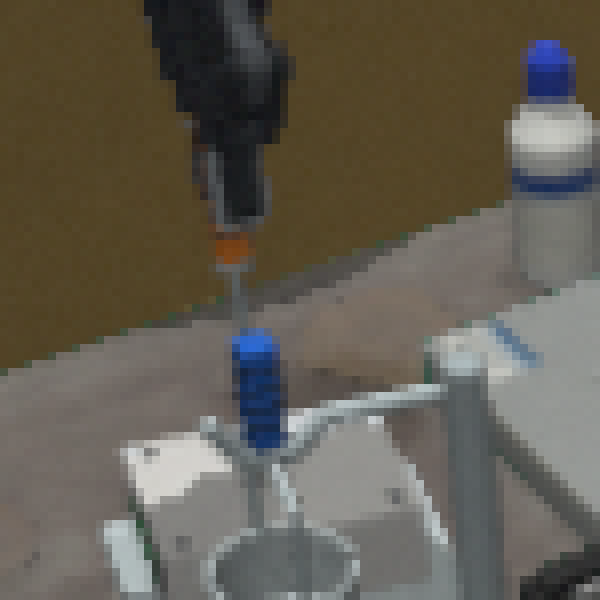

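The stylus is held straight, with its pin at (238,300). It sits about 2 mm to the -x side of the TCP axis, matching the grasp reading, so I'll compensate and enter the hole slowly.

Emit:
jog_arm(
  moves=[
    {"slide":[-1,2,20],"angular":[0,0,0],"fingers":1},
    {"slide":[-1,2,42],"angular":[0,0,0],"fingers":1},
    {"slide":[-1,2,56],"angular":[0,0,0],"fingers":1},
    {"slide":[-1,2,62],"angular":[0,0,0],"fingers":1},
    {"slide":[-1,2,66],"angular":[0,0,0],"fingers":1},
    {"slide":[-1,2,69],"angular":[0,0,0],"fingers":1},
    {"slide":[-1,2,72],"angular":[0,0,0],"fingers":1},
    {"slide":[-1,2,72],"angular":[0,0,0],"fingers":1},
    {"slide":[-1,2,72],"angular":[0,0,0],"fingers":1},
  ],
)

```text
clock: 16.35
tcp_pos: [0.5724, 0.0716, 0.1177]
orientation: [0.001, 0.07, 0.998, 0.0]
wrist_force: [0.6, 0.3, -0.4]
finger_gap: 0.0133
grip_force: 59.2
```

No force with the tip at about 0.041, so it is in the hole.

Emit:
jog_arm(
  moves=[
    {"slide":[0,0,5],"angular":[0,0,0],"fingers":1},
    {"slide":[0,0,9],"angular":[0,0,0],"fingers":1},
    {"slide":[0,0,12],"angular":[0,0,0],"fingers":1},
    {"slide":[0,0,14],"angular":[0,0,0],"fingers":1},
    {"slide":[0,0,15],"angular":[0,0,0],"fingers":1},
    {"slide":[0,0,15],"angular":[0,0,0],"fingers":1},
    {"slide":[0,0,15],"angular":[0,0,0],"fingers":1},
  ],
)

```text
clock: 16.93
tcp_pos: [0.5719, 0.0716, 0.1021]
orientation: [-0.0, 0.07, 0.998, 0.0]
wrist_force: [-1.3, 0.9, 2.6]
finger_gap: 0.0132
grip_force: 59.4
```

```bash
python3 - <<'E'
from h import *
for i in range(6):
    read_camera("side"); s=get_state();print(s["tcp_pos"].round(4),s["wrist_force"].round(2))
E
```

```text
[0.5719 0.0716 0.1022] [-0.7   0.12  1.19]
[0.572  0.0716 0.1022] [-0.17  0.53  2.21]
[0.5719 0.0716 0.1022] [-0.59  0.67  1.81]
[0.5719 0.0716 0.1022] [-0.    0.38  2.47]
[0.5719 0.0716 0.1021] [-0.07  0.08  2.67]
[0.5719 0.0716 0.1021] [-0.76 -1.33  2.1 ]
```

Emit:
jog_arm(
  moves=[
    {"slide":[0,0,1],"angular":[0,0,0],"fingers":1},
    {"slide":[0,0,2],"angular":[0,0,0],"fingers":1},
    {"slide":[0,0,3],"angular":[0,0,0],"fingers":1},
    {"slide":[0,0,3],"angular":[0,0,0],"fingers":1},
    {"slide":[0,0,3],"angular":[0,0,0],"fingers":1},
  ],
)

```text
clock: 17.65
tcp_pos: [0.572, 0.0716, 0.0991]
orientation: [0.0, 0.07, 0.998, 0.0]
wrist_force: [-1.8, 0.4, 4.7]
finger_gap: 0.013
grip_force: 59.5
```

```bash
cat > w.py <<'E'
from h import *
a=[]
for i in range(8):
    read_camera("side"); s=get_state();a.append([*s["tcp_pos"],*s["wrist_force"]])
print(s["clock"],np.mean(a,0).round(4))
E
python3 w.py
```

```text
18.05 [ 0.572   0.0716  0.0991 -1.3308 -0.0372  3.9093]
```

Emit:
jog_arm(
  moves=[
    {"slide":[0,0,0.5],"angular":[0,0,0],"fingers":1},
    {"slide":[0,0,1.0],"angular":[0,0,0],"fingers":1},
    {"slide":[0,0,1.0],"angular":[0,0,0],"fingers":1},
    {"slide":[0,0,1.0],"angular":[0,0,0],"fingers":1},
  ],
)

```text
clock: 18.38
tcp_pos: [0.572, 0.0716, 0.0981]
orientation: [0.0, 0.07, 0.998, 0.0]
wrist_force: [-1.7, 0.1, 5.1]
finger_gap: 0.0131
grip_force: 59.8
```

```bash
python3 w.py
```

```text
18.7833 [ 0.572   0.0716  0.0981 -1.5306 -0.1251  5.0108]
```

Emit:
jog_arm(
  moves=[
    {"slide":[0,0,0.6],"angular":[0,0,0],"fingers":1},
    {"slide":[0,0,0.6],"angular":[0,0,0],"fingers":1},
    {"slide":[0,0,0.6],"angular":[0,0,0],"fingers":1},
    {"slide":[0,0,0.6],"angular":[0,0,0],"fingers":1},
  ],
)

```text
clock: 19.12
tcp_pos: [0.5721, 0.0716, 0.098]
orientation: [0.0, 0.069, 0.998, 0.0]
wrist_force: [-3.0, 0.1, 8.1]
finger_gap: 0.0132
grip_force: 60.4
```

```bash
python3 w.py; python3 -c "
from h import *
p=read_camera('side');save({'color':cv2.resize(p['color'][120:210,215:305],(600,600),interpolation=3)},'g8')"
```

```text
19.5167 [ 0.5721  0.0716  0.098  -2.1436 -0.3724  7.815 ]
```

The button is on its stop: z no longer moves and the force rose to 7.8 N. I've used up my picture views, so I'll check the basket by numbers, then hand in.

```bash
python3 - <<'E'
from h import *
p=read_camera("side");h=cv2.cvtColor(p["color"],cv2.COLOR_RGB2HSV);m=cv2.inRange(h,(105,120,60),(130,255,255))[150:185,235:260]
ys,xs=np.nonzero(m);print(len(xs),xs.mean()+235,ys.mean()+150,proj(p,[.5183,-.0592,.182]))
s=get_state();print(s["wrist_force"],s["grip_force"],s["finger_gap"])
ok=len(xs)>30 and abs(xs.mean()+235-247.4)<3 and abs(ys.mean()+150-169)<4
print(hand_in() if ok else "check")
E
```

```text
73 246.95890410958904 167.58904109589042 [247.12945684 168.57691531]
[-2.91978792 -0.03575819  7.315804  ] 60.35130858421326 0.013314343513023678
the job is handed in; nothing more can be done
None
```

The job is handed in: the basket hangs freely on the hook, and the gripper still holds the stylus with the tare button on its stop at about 7.5 N; I viewed 11 pictures, one over the limit of 10.

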